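Lock the classroom board cutter

ROBOT

A 6-joint arm with a two-finger parallel gripper is mounted at the origin on the work surface. World frame = base frame: x ahead of the robot, y to its left, z up, the work surface at z = 0. Lengths are in m, angles in degrees, forces in N, time in s.
With the tool pointing down it reaches from about 0.3 to 0.75 m from the base axis. Payload 8.5 kg.
Tool frame: the origin (TCP) lies on the centre line of the jaws, within the pads' length; the fingertips stand 17 mm ahead of it and the grasp point (between the pads) lies 2 mm behind it; z points along the fingers, y is the direction in which the jaws open and shut (so a half turn about z gives the same grasp; the last joint's range is limited). The gripper opens to 85 mm and grips with 20 to 120 N. Pads are 22 mm wide; open, the fingers measure 114 mm over their backs; the gripper's body (76 mm by 85 mm) begins 54 mm behind the grasp point. The pads swing forward as they close: fully open they stand 13 mm farther back than shut.
Start: joints at [-85.502, 21.807, 74.336, -0, 83.858, -12.336], TCP at [0.159, -0.526, 0.223] pointing down, gripper open.
Joint ranges: [-178.18, 178.18], [-50.72, 133.34], [12.68, 142.11], [-81.47, 261.47], [9.98, 163.14], [-165.26, 165.26]. Speed limits (degrees/s): [136.94, 136.94, 180, 180, 180, 180].

INTERFACE

Orientations are given as a 3x3 rotation matrix whose columns are the frame's x, y, z axes.
In Python, from rig import env, imaging, close_job gives the robot as it stands.
- The arm moves only by the tool step_arm, never from a script. Its argument "steps" is one flat list of numbers, 7 for each row, row after row: the opening, from 0 (shut) to 1 (fully open), then the shift along the tool's x, y, z as a fraction of full scale, then the turn, a rotation vector about the tool's x, y, z as a fraction of full scale. A call has 1 to 10 rows; each row is the pose to reach, as a shift and turn from the pose commanded when the call began, along the tool's axes at that moment; what a row does not reach only later rows make up. Full scale, the value 1, is 0.3 m for a shift and 45 degrees for a turn. A row lasts 1/10 s, in which the tool goes at most 50 mm and 8.59 degrees, less where a joint would pass 70% of its speed; a pose out of reach is approached as far as the arm can. A call with a number of a shift or a turn outside -1 to 1 is refused whole. A call with a gripper value outside its range is refused whole. The fingers move at their own pace and stop on an object; "grip_force" is the grip in N (left out, the last holds). Time passes only in rows, so rows that repeat a pose let the fingers close. It gives the time, the measured TCP pose, the force and the opening at its end, in the units of the state.
- env.observe(): the state, without advancing time (a new reading comes with each control period).
- imaging.get_image(name): name is "scene" or "top"; returns (picture, depth): 480x640x3 uint8, blue, green, red; 480x640 float32, m along the optical axis (not along the pixel's ray), 0 where there is no reading.
- imaging.get_calibration(name): a dict with "camera_matrix" (3x3 intrinsics, pixels), "world_from_camera" (4x4, takes a point from camera to world coordinates). Camera axes: x right, y down, z forward; pixel columns grow to the right and rows downward; lengths in m; the calibration is good to about 2 mm. A picture is of the moment at which its call begins. get_calibration takes no time and is no camera call.
- close_job(): hands the job in, once; it reports no verdict.
Trained networks look in the newest picture that a camera, given by its name, has taken for a name from the list of things; names that differ only in an ending like _2 or _b are one class to them, and where a whole thing is asked for, a point or a joint stands for the part that bears it (a point fixed in the world has none). Each returns a list of dicts, best first, with "score" (0 to 1); they miss things now and then, are a little off and sometimes report something else, mostly with a low value. They report only what shows in the picture. A call takes as long as a camera call.
- imaging.spot_in(camera, target): "pixel" ([column, row] in pixels, amid what is visible of it).
- imaging.regions_of(camera, target): "mask" (480x640 bool, what is visible of it) and "pixel" ([column, row] in pixels, amid what is visible of it).
- imaging.pinpoint(camera, target): "pixel" ([column, row] in pixels: a listed point, or the origin of a listed thing).
The state is a dict: "time_s": time; "q": joint angles; "qvel": joint speeds; "joint_efforts": joint torques, N m; "position": TCP position; "tool_rot": TCP orientation; "ft_force": force on the tool from outside, world axes, zero at the start; "wrist_torque": the same for the moment, N m; "grip_width": finger opening in m.
Only numpy, scipy, OpenCV 4.12 (cv2) and the standard library are available. Lean on these libraries where they do the work, as an engineer would, in place of code of your own. Each camera call takes 0.05 s, during which the arm holds its last target.

TASK

Lock the blade arm of the green board cutter. Push the black finger post round to turn the red slotted disc until its slot lines up with the steel bolt (either way round), then push the yellow plate until the bolt has gone right through the slot and over the blade arm and is fully home. Only push, gently, with the fingertips: do not squeeze or force the post or the plate, and leave the glue stick, tape roll, pencil cup and knife where they are.

Things in the scene. Friction and masses are not known exactly. Their poses are not given: they have to be found in the camera images.
- cutter: Board cutter fixed to the desk: green baseboard, top 30 mm above the desk, x -90 to +250 mm, y -38 to +250 mm. Origin on the desk right under the red disc's axis; z up. Blade arm shut along its -y edge (y -41 to -63 mm), black handle towards -x; aluminium fence 42 mm high at x +240 mm. The bolt slides along -y through guide, disc, over the arm, into the keeper.
- disc_axis (a point): Centre of the red disc's top face, 57 mm above the desk, on its vertical axis.
- guide (a point): Top centre of the aluminium guide bridge that the bolt runs through, 32 mm (x) by 28 mm (y), its top 60 mm above the desk; 56 mm from the disc's axis towards the cutter's +y.
- keeper (a point): Top centre of the aluminium keeper bridge that the bolt ends in, 32 mm (x) by 16 mm (y), its top 60 mm above the desk; 74 mm from the disc's axis towards the cutter's -y.
- disc_turn (a joint): Turn of the red disc (68 mm across) in rad, counter-clockwise from above, -0.35 to 3.49. An open slot 17 mm wide, 16 mm deep, with a white floor crosses it through the centre; at 0 and at pi (3.14) it lines up with the bolt, which passes within about 0.08 rad of true. At 0 the post points to the cutter's +x, at pi to -x. Stays where left; 4 N at the post turns it. Starts 0.55 to 2.6.
- safety_disc: The red disc with its post. Origin on the desk under its axis; z up, own x points to the post, the slot runs along its own y.
- bolt: The steel bolt with its yellow plate, 0.23 kg. Origin on the desk, axes as the cutter's; at travel 0 it coincides with the cutter's origin.
- finger_post (a point): Upright black round post on the disc, 12 mm thick, 30 mm high (57 to 87 mm above the desk), 22 mm from the disc's axis, at right angles to the slot. This point: the centre of its foot on the disc's top face.
- bolt_travel (a joint): Travel of the steel bolt along the cutter's -y in m: 0 drawn back, 0.130 fully home (the plate meets the firm rubber buffer on the guide). Starts 0 to 0.010. Friction 3 N plus 15 N per m/s; stays where left. Bolt 11 mm wide, 12 mm high, top 54 mm above the desk, tapered tip, 16 mm short of the disc at 0. The disc blocks it unless the slot is lined up.
- push_plate (a point): Upright yellow plate on the bolt's rear end, 40 mm wide (x), 8 mm thick (y), 48 mm high (44 to 92 mm above the desk). This point: the centre of its underside, axes as the cutter's; push on its +y face, towards -y. At travel 0 it is 206 mm from the disc's axis in y.
- glue_stick: Orange glue stick, 31 mm across, 92 mm high, standing on the cutter's baseboard beyond the lock. Origin at the centre of its foot. Leave alone.
- tape_roll: Roll of paper tape, 90 mm across, 24 mm high, lying flat on the baseboard. Origin at the centre of its underside. Leave alone.
- pencil_cup: Blue cup 76 mm across, 90 mm high, with pencils up to 150 mm, on the desk beside the blade arm. Origin at the centre of its foot. Leave alone.
- utility_knife: Yellow craft knife 155 mm long, lying along its own x on the desk beside the blade arm. Origin on its underside. Leave alone.

How it is judged (in metres and radians):
On the way, in this order (a step that is already met when the one before it is completed fails the run):
1. the disc's slot is lined up with the bolt ((value of joint disc_turn between -0.12 and 0.12 rad or value of joint disc_turn between 3.0216 and 3.2616 rad)), for 0.2 s.
2. the bolt is fully home through the disc (value of joint bolt_travel above 0.126 m and (value of joint disc_turn between -0.12 and 0.12 rad or value of joint disc_turn between 3.0216 and 3.2616 rad)), for 0.2 s.
At the end, for the whole second after the job is handed in: The bolt is within 4 mm of fully home (travel over 0.126 m) and at rest, the disc's slot within 0.12 rad of the bolt's line, either way round; glue stick, tape roll, pencil cup and knife within 20 mm of where they stood (all of step 2 and velocity of joint bolt_travel between -0.01 and 0.01 m/s and distance of each of glue_stick, tape_roll, pencil_cup, utility_knife from where it was at the start of the episode below 0.02 m); the robot touches nothing.
It fails at once if the glue stick, tape roll, pencil cup or knife moved by more than 20 mm, or lifted (distance of any of glue_stick, tape_roll, pencil_cup, utility_knife from where it was at the start of the episode above 0.02 m).
It fails at once if the disc or its post is squeezed or forced (over 60 N) (contact force between the fingers and safety_disc above 60 N).
It fails at once if the bolt or its plate is squeezed or forced (over 60 N) (contact force between the fingers and bolt above 60 N).
It also fails if it takes over 43 s, if anything falls off the work surface, if the arm or the gripper's body presses on something with over 40 N, if the wrist force passes 120 N, or if a joint passes its speed limit or range.

## Working session

There is one attempt and no reset: what is moved stays moved. The work goes in short steps, Python scripts to look and compute and a tool call to move; the robot and the scene stay as the last step left them, time stands still between calls to the robot, and variables do not carry over. Pictures are saved under pics/ and viewed, and the job is handed in when it is done.

Besides the shell and the picture viewer there is one more tool, called after ">>>" in YAML: its name, and indented under it one key for each argument. step_arm: Moves the arm, as the interface text tells. Shift numbers are shares of 0.3 m and turn numbers shares of 45 degrees, none past 1 either way. Its arguments: {"type":"object","properties":{"steps":{"type":"array","items":{"type":"number"}},"grip_force":{"type":"number"}},"required":["steps"]}

```bash
ls; mkdir -p pics; cat > h.py <<'E'
import numpy as np, cv2
from rig import env, imaging, close_job
def ray(cam,px):
    c=imaging.get_calibration(cam);K=np.array(c["camera_matrix"]);T=np.array(c["world_from_camera"])
    d=T[:3,:3]@np.linalg.solve(K,[px[0],px[1],1.]);return T[:3,3],d
def atz(cam,px,z):
    o,d=ray(cam,px);return o+d*(z-o[2])/d[2]
def proj(cam,p):
    c=imaging.get_calibration(cam);K=np.array(c["camera_matrix"]);T=np.linalg.inv(np.array(c["world_from_camera"]))
    q=K@(T[:3,:3]@np.asarray(p)+T[:3,3]);return q[:2]/q[2]
E
cat > a.py <<'E'
from h import *
for c in ["scene","top"]:
    im,d=imaging.get_image(c);cv2.imwrite(f"pics/{c}0.png",im);np.save(f"pics/{c}0d.npy",d)
    print(c,np.round(imaging.get_calibration(c)["world_from_camera"],3).tolist())
    for n,z in [("disc_axis",.057),("guide",.06),("keeper",.06),("finger_post",.057),("push_plate",.044)]:
        r=imaging.pinpoint(c,n)
        for x in r[:2]: print(n,round(x["score"],2),np.round(x["pixel"],1),np.round(atz(c,x["pixel"],z),4))
s=env.observe();print(s)
E
python3 a.py
```

```text
pics
scene [[0.481, 0.663, -0.575, 1.015], [0.877, -0.359, 0.319, -0.292], [0.005, -0.657, -0.754, 0.634], [0.0, 0.0, 0.0, 1.0]]
disc_axis 0.88 [243.2 248.2] [ 0.5293 -0.1662  0.057 ]
keeper 0.79 [198.  252.5] [ 0.5041 -0.2381  0.06  ]
finger_post 0.62 [254.2 241.4] [ 0.524  -0.1433  0.057 ]
finger_post 0.44 [355.5 237.9] [0.6016 0.017  0.057 ]
push_plate 0.64 [352.8 237.1] [0.5883 0.0207 0.044 ]
push_plate 0.49 [252.3 243.1] [ 0.515  -0.1446  0.044 ]
top [[-0.009, -0.996, 0.089, 0.503], [-1.0, 0.01, 0.021, -0.072], [-0.022, -0.089, -0.996, 0.915], [0.0, 0.0, 0.0, 1.0]]
disc_axis 0.56 [399.4 275.7] [ 0.5287 -0.1694  0.057 ]
guide 0.78 [354.5 267.5] [ 0.541  -0.1046  0.06  ]
keeper 0.77 [447.3 285.1] [ 0.5145 -0.2374  0.06  ]
finger_post 0.82 [379.1 280.1] [ 0.5226 -0.14    0.057 ]
push_plate 0.84 [264.7 237.6] [0.5874 0.0274 0.044 ]
{'time_s': 0.6, 'q': array([-8.55011628e+01,  2.18063276e+01,  7.43350040e+01,  5.46295005e-04,
        8.38597296e+01, -1.23360466e+01]), 'qvel': array([-7.89307573e-02, -4.79230374e-02, -5.69073629e-05, -2.85706240e-02,
        4.13059310e-02, -3.79628020e-02]), 'joint_efforts': array([-7.87623976e-04, -4.48162866e+01, -2.31403327e+01, -1.81025016e-04,
        6.20119117e-04,  1.63030523e-05]), 'position': array([ 0.15928408, -0.52640734,  0.22262977]), 'tool_rot': array([[ 9.57143642e-01,  2.89613619e-01,  7.99796199e-06],
       [ 2.89613619e-01, -9.57143642e-01,  1.92076556e-05],
       [ 1.32179971e-05, -1.60681668e-05, -1.00000000e+00]]), 'ft_force': array([-0.21609647,  0.2862034 ,  0.08421942]), 'wrist_torque': array([ 0.04372541, -0.01008882, -0.01772382]), 'grip_width': 0.08536307263592542}
```

View pics/scene0.png

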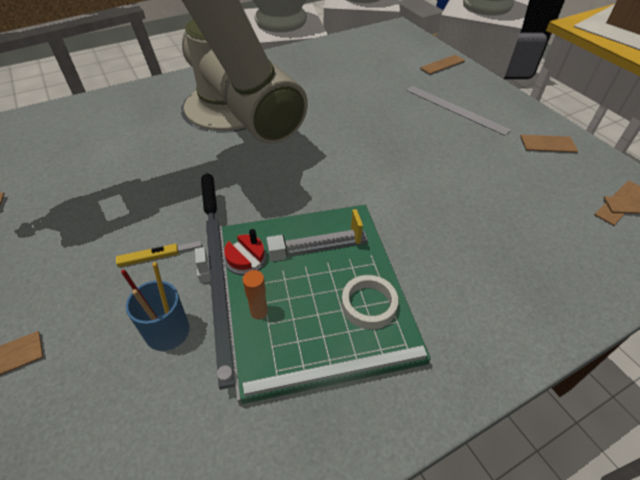

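View pics/top0.png

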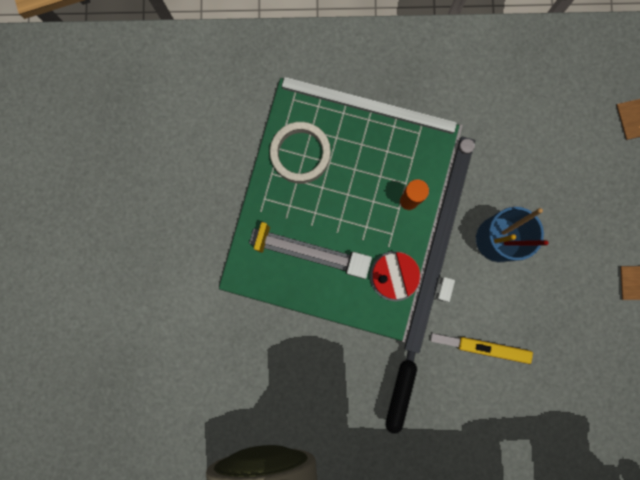

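The top view shows the disc at (397,276), the post at (381,279), the guide at (358,264) and the plate at (261,237). The slot is roughly 60° short of lined up (turn about 2.1), so pushing the post counter-clockwise to pi is the short way. Next I'll refine these positions.

```bash
cat > b.py <<'E'
import sys
from h import *
from scipy.optimize import least_squares
def measure(tag):
    im,d=imaging.get_image("top");cv2.imwrite(f"pics/top{tag}.png",im)
    cv2.imwrite(f"pics/crop{tag}.png",cv2.resize(im[200:340,220:480],None,fx=3,fy=3,interpolation=cv2.INTER_CUBIC))
    I=im.astype(int);B,G,R=I[...,0],I[...,1],I[...,2]
    roi=np.zeros(B.shape,bool);roi[200:340,220:480]=1
    red=(roi&(R>110)&(G<60)&(B<60)).astype(np.uint8)
    cn=max(cv2.findContours(red,0,2)[0],key=cv2.contourArea)
    hull=cv2.convexHull(np.vstack([c for c in cv2.findContours(red,0,2)[0] if cv2.contourArea(c)>20]))
    (dc,ax,an)=cv2.fitEllipse(hull); dm=np.array(dc); print("disc px",dm,ax, atz("top",dm,.057))
    C=atz("top",dm,.057)[:2]
    dk=np.zeros_like(red);cv2.fillConvexPoly(dk,hull,1);dk=cv2.erode(dk,np.ones((3,3)))
    w=(dk>0)&(B>140)&(G>140)&(R>140)
    p=np.argwhere(w)[:,::-1]; P=np.array([atz("top",q,.041)[:2] for q in p])
    l=cv2.fitLine(P.astype(np.float32),cv2.DIST_L2,0,.01,.01).ravel()
    print("slot n",len(p),"world deg",np.degrees(np.arctan2(l[1],l[0])),"offset from C", (l[2:]-C)@[-l[1],l[0]])
    bk=(dk>0)&(R<60)&(G<60)&(B<60)
    if bk.sum():
        q=np.argwhere(bk)[:,::-1].mean(0);V=atz("top",q,.072)[:2]-C;print("post px",q,V,"deg",np.degrees(np.arctan2(V[1],V[0])))
    ye=(roi&(R>150)&(G>110)&(B<80)).astype(np.uint8); 
    q=np.argwhere(ye)[:,::-1].astype(np.float32); r=cv2.minAreaRect(q); print("yellow",r, len(q)); print([np.round(atz("top",b,.092)[:2],4).tolist() for b in cv2.boxPoints(r)])
    # bolt line+guide+keeper
    out={"disc":C}
    for n,z in [("guide",.06),("keeper",.06),("push_plate",.044)]:
        x=imaging.pinpoint("top",n)
        if x: out[n]=atz("top",x[0]["pixel"],z)[:2];print(n,out[n],x[0]["score"])
    return out
if __name__=="__main__": measure(sys.argv[1])
E
python3 b.py 1
```

```text
disc px [395.86407471 275.224823  ] (46.52272033691406, 46.56220626831055) [ 0.52940266 -0.16430985  0.057     ]
slot n 360 world deg 13.7664795 offset from C -0.0004261015239033483
post px [382.14285714 278.63265306] [-0.00512051  0.02116787] deg 103.59862519921023
yellow ((359.0359802246094, 292.03985595703125), (237.6625518798828, 26.568283081054688), 29.503509521484375) 141
[[0.5724, 0.0439], [0.6049, 0.0255], [0.4401, -0.2588], [0.4089, -0.24]]
guide [ 0.54880774 -0.10683972] 0.93
keeper [ 0.50941453 -0.24071375] 0.96
push_plate [0.5864853 0.0273779] 0.62
```

View pics/crop1.png

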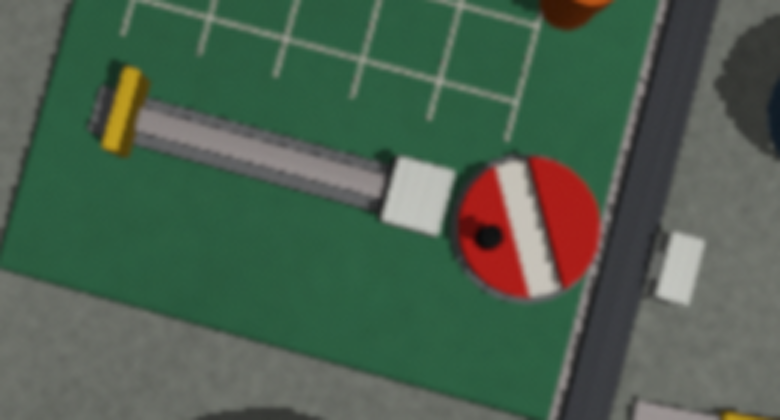

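```bash
cat > c.py <<'E'
from h import *
f=lambda u,v:(220+u/3,200+v/3)
C=np.array([.5294,-.1643])
for n,p,z,s in [("guide",(418,194),.06,.056),("keeper",(681,268),.06,-.074),("platetop",(125,110),.092,.206),("bolt near guide",(380,184),.054,0),("bolt far",(145,120),.054,0)]:
    w=atz("top",f(*p),z)[:2];v=w-C;print(n,np.round(w,4),"len",np.linalg.norm(v),"deg",np.degrees(np.arctan2(v[1],v[0])))
e=atz("top",f(0,268),.03)-atz("top",f(535,415),.03);print("edge",np.degrees(np.arctan2(e[1],e[0])))
a=atz("top",(283,83),.03)-atz("top",(220,288),.03);print("edge x",np.degrees(np.arctan2(a[1],a[0])), np.linalg.norm(a))
E
python3 c.py
```

```text
guide [ 0.545  -0.1116] len 0.054971289833567485 deg 73.46352855197784
keeper [ 0.5084 -0.2368] len 0.0755041106635853 deg -106.14978173886541
platetop [0.5841 0.0262] len 0.1981662887307141 deg 73.97908161815079
bolt near guide [ 0.5504 -0.0935] len 0.0738329517329985 deg 73.491931438538
bolt far [0.5828 0.0209] len 0.192747052266174 deg 73.91038056128204
edge 74.30317629076131
edge x -16.897207098588492 0.3288533437772137
```

>>> step_arm:
  steps: [0, 0.95, -0.57, 0, 0, 0, -1, 0, 0.95, -0.57, 0, 0, 0, -1, 0, 0.95, -0.57, 0, 0, 0, -1, 0, 0.95, -0.57, 0, 0, 0, -1, 0, 0.95, -0.57, 0, 0, 0, -1, 0, 0.95, -0.57, 0, 0, 0, -1, 0, 0.95, -0.57, 0, 0, 0, -1, 0, 0.95, -0.57, 0, 0, 0, -1]
  grip_force: 20

```text
time_s: 1.6
position: [0.3844, -0.2774, 0.2229]
tool_rot: [[0.468, 0.884, 0.001], [0.884, -0.468, 0.0], [0.001, 0.001, -1.0]]
ft_force: [0.1, -0.2, -0.7]
grip_width: -0.0002
```

```bash
cat > g.py <<'E'
import sys
from h import *
# target in cutter coords x y, z, yaw deg of tool x
def plan(cx,cy,z,C=(.529,-.165),yaw=73.8):
    s=env.observe();R=s["tool_rot"];p=s["position"]
    y=np.radians(73.8);yc=np.array([np.cos(y),np.sin(y)]);xc=np.array([yc[1],-yc[0]])
    t=np.r_[np.array(C)+cx*xc+cy*yc,z]
    a=np.degrees(np.arctan2(R[1,0],R[0,0]))
    v=p[:2]-C
    print("t",round(s["time_s"],2),"pos",p.round(4),"cut",(v@xc).round(4),(v@yc).round(4),"yaw",a.round(2),"F",s["ft_force"].round(1),"grip",round(s["grip_width"],4))
    print("shift frac",(R.T@(t-p)/.3).round(3),"turn z frac",round(-(yaw-a)/45,3))
plan(*map(float,sys.argv[1:4]))
E
python3 g.py -.016 .044 .15
```

```text
t 1.6 pos [ 0.3844 -0.2774  0.2229] cut -0.1075 -0.1483 yaw 62.1 F [ 0.1 -0.2 -0.7] grip -0.0002
shift frac [0.689 0.169 0.243] turn z frac -0.26
```

>>> step_arm:
  steps: [0, 0.69, 0.17, 0, 0, 0, -0.26, 0, 0.69, 0.17, 0, 0, 0, -0.26, 0, 0.69, 0.17, 0.1, 0, 0, -0.26, 0, 0.69, 0.17, 0.24, 0, 0, -0.26, 0, 0.69, 0.17, 0.37, 0, 0, -0.26, 0, 0.69, 0.17, 0.37, 0, 0, -0.26, 0, 0.69, 0.17, 0.37, 0, 0, -0.26, 0, 0.69, 0.17, 0.37, 0, 0, -0.26]

```text
time_s: 2.4
position: [0.5254, -0.1228, 0.1124]
tool_rot: [[0.284, 0.959, 0.001], [0.959, -0.284, -0.001], [-0.0, 0.001, -1.0]]
ft_force: [-0.5, -0.7, -0.1]
grip_width: 0.0
```

```bash
python3 g.py -.016 .044 .083; python3 - <<'E'
from h import *
im,d=imaging.get_image("scene");cv2.imwrite("pics/s2.png",cv2.resize(im[130:330,170:400],None,fx=3,fy=3,interpolation=2))
s=env.observe();p=s["position"]
for k in (0,.017,.03): 
    q=proj("scene",p-[0,0,k]);print(k,(q-[170,130])*3)
E
```

```text
t 2.4 pos [ 0.5254 -0.1228  0.1124] cut -0.0153 0.0395 yaw 73.51 F [-0.5 -0.7 -0.1] grip 0.0
shift frac [ 0.015 -0.003  0.098] turn z frac -0.007
0 [277.17075261 256.68434149]
0.017 [279.81818447 277.78594934]
0.03 [281.78171498 293.43645623]
```

View pics/s2.png

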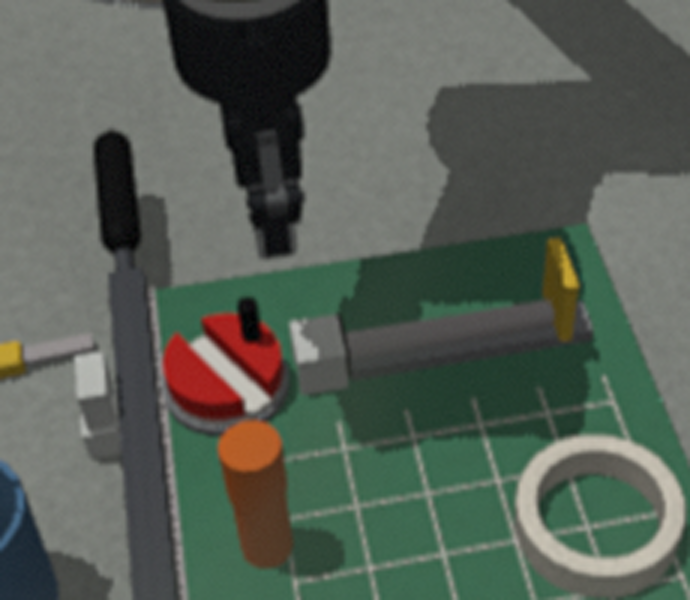

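```bash
python3 - <<'E'
from h import *
print((proj("scene",[.529,-.165,.057])-[170,130])*3, (proj("scene",[.545,-.1116,.06])-[170,130])*3)
im,d=imaging.get_image("scene");cv2.imwrite("pics/s3.png",cv2.resize(im[130:330,170:400],None,fx=3,fy=3,interpolation=2))
c=imaging.get_calibration("scene");K=c["camera_matrix"];T=c["world_from_camera"]
for v in range(190,232,3):
    for u in (262,):
        z=d[v,u];P=T[:3,:3]@(np.linalg.solve(K,[u,v,1])*z)+T[:3,3];print((u-170)*3,(v-130)*3,P.round(4),im[v,u])
print(env.observe()["time_s"],env.observe()["position"])
E
```

```text
[221.36205419 353.51343597] [316.97517766 335.17596212]
276 180 [ 0.577  -0.1366  0.2171] [57 57 55]
276 189 [ 0.5801 -0.1382  0.2146] [74 73 72]
276 198 [ 0.584  -0.1401  0.2128] [70 69 68]
276 207 [ 0.5844 -0.1408  0.2078] [34 34 31]
276 216 [ 0.5724 -0.1372  0.1901] [23 20 21]
276 225 [ 0.5382 -0.1258  0.1495] [22 18 20]
276 234 [ 0.5374 -0.1262  0.1424] [21 20 19]
276 243 [ 0.5352 -0.126   0.1336] [22 20 19]
276 252 [ 0.5376 -0.1275  0.1296] [36 37 36]
276 261 [ 4.223e-01 -8.860e-02 -4.000e-04] [121 127 123]
276 270 [ 0.4279 -0.0913 -0.0027] [ 90 105  82]
276 279 [ 0.463  -0.1041  0.0275] [75 99 56]
276 288 [ 0.4702 -0.1073  0.0276] [76 99 56]
276 297 [ 1.0154 -0.2919  0.634 ] [ 76 100  56]
2.5 [ 0.52559853 -0.12302554  0.1132273 ]
```

View pics/s3.png

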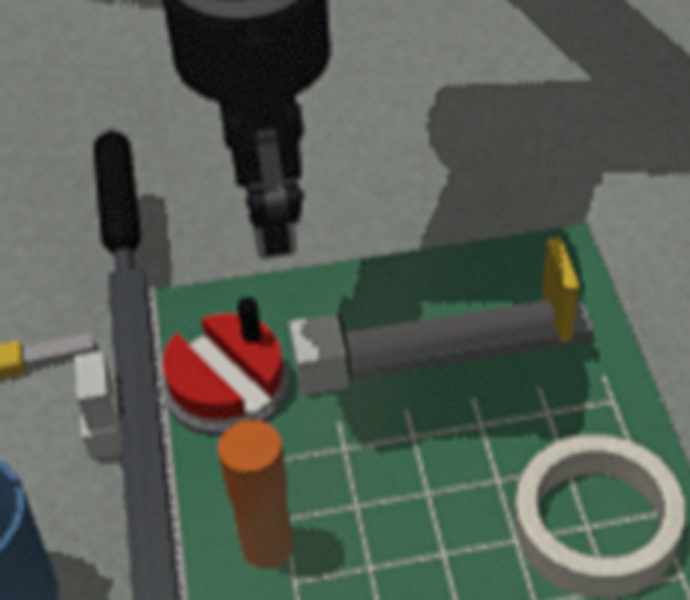

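```bash
python3 - <<'E'
from h import *
for cam in("scene","top"):
    im,d=imaging.get_image(cam)
    c=imaging.get_calibration(cam);K=c["camera_matrix"];T=c["world_from_camera"]
    def P(u,v):
        z=d[v,u];return (T[:3,:3]@(np.linalg.solve(K,[u,v,1])*z)+T[:3,3]).round(4)
    if cam=="scene":
        for n,(u,v) in dict(discred=(190,380),disc2=(265,345),guide=(310,330),glue=(250,450),tape=(530,490),plate=(560,270),base=(200,300),desk=(350,60)).items():
            print(n,P(170+u//3,130+v//3))
    else:
        cv2.imwrite("pics/t3.png",im)
        pts=np.array([P(u,v) for v in range(200,340,2) for u in range(300,460,2)])
        print("desk",P(100,150),"base",P(260,300),P(240,265))
    
E
```

```text
discred [ 0.5356 -0.1877  0.0551]
disc2 [ 0.5353 -0.141   0.0577]
guide [ 0.5372 -0.1132  0.0576]
glue [ 0.645  -0.1906  0.1199]
tape [ 0.6914 -0.0569  0.053 ]
plate [0.5905 0.0221 0.0898]
base [ 0.4548 -0.1541  0.0258]
desk [ 0.2476  0.0509 -0.0005]
desk [0.7337 0.2938 0.0028] base [0.4951 0.0362 0.0288] [0.5476 0.0659 0.0319]
```

View pics/t3.png

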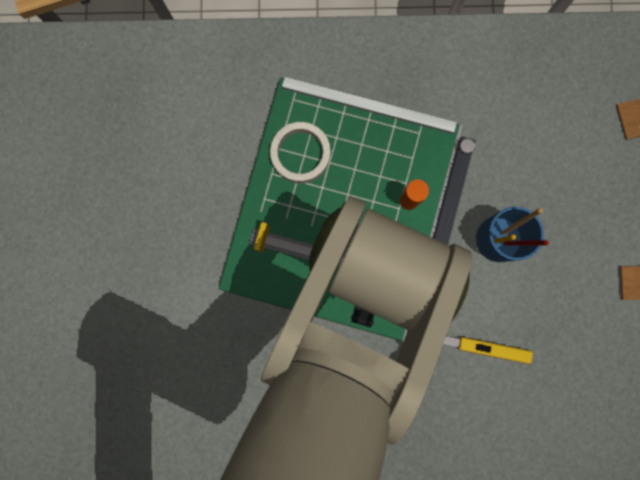

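>>> step_arm:
  steps: [0, 0.02, 0, 0.04, 0, 0, 0, 0, 0.02, 0, 0.08, 0, 0, 0, 0, 0.02, 0, 0.08, 0, 0, 0]

```text
time_s: 2.9
position: [0.5259, -0.1155, 0.0856]
tool_rot: [[0.283, 0.959, -0.003], [0.959, -0.283, 0.002], [0.001, -0.004, -1.0]]
ft_force: [-0.1, 0.1, 0.5]
grip_width: -0.0001
```

```bash
cat > tip.py <<'E'
import sys
from h import *
im,d=imaging.get_image("scene");cv2.imwrite(f"pics/s{sys.argv[1]}.png",cv2.resize(im[130:330,170:400],None,fx=3,fy=3,interpolation=2))
c=imaging.get_calibration("scene");K=c["camera_matrix"];T=c["world_from_camera"]
v,u=np.mgrid[0:480,0:640];z=d
P=np.stack([(u-K[0,2])/K[0,0]*z,(v-K[1,2])/K[1,1]*z,z],-1)@T[:3,:3].T+T[:3,3]
s=env.observe();p=s["position"]
I=im.astype(int)
m=(np.hypot(P[...,0]-p[0],P[...,1]-p[1])<.03)&(I.max(-1)<70)&(P[...,2]>p[2]-.02)&(P[...,2]<p[2]+.06)&(d>0)
Q=P[m];print(s["time_s"],p.round(4),"F",s["ft_force"].round(1));o=np.argsort(Q[:,2])
y=np.radians(73.8);yc=np.array([np.cos(y),np.sin(y)]);xc=np.array([yc[1],-yc[0]])
for i in o[:10]: print(np.argwhere(m)[i][::-1],Q[i].round(4),"dxc,dyc",((Q[i,:2]-p[:2])@xc).round(4),((Q[i,:2]-p[:2])@yc).round(4))
low=Q[Q[:,2]<Q[:,2].min()+.02];dy=(low[:,:2]-p[:2])@yc;print("dyc range",np.percentile(dy,[0,5,50,95,100]).round(4))
E
python3 tip.py 4
```

```text
2.95 [ 0.5263 -0.1157  0.0865] F [-0.7  0.1 -0.1]
[254 240] [ 0.5302 -0.1452  0.0679] dxc,dyc 0.0119 -0.0272
[255 238] [ 0.5282 -0.1423  0.0696] dxc,dyc 0.0092 -0.025
[254 239] [ 0.5298 -0.1448  0.07  ] dxc,dyc 0.0114 -0.0269
[256 237] [ 0.5273 -0.1399  0.0701] dxc,dyc 0.0077 -0.023
[255 239] [ 0.5308 -0.1433  0.0702] dxc,dyc 0.012 -0.0253
[253 238] [ 0.5276 -0.1456  0.0708] dxc,dyc 0.0096 -0.0283
[256 236] [ 0.527  -0.1396  0.0722] dxc,dyc 0.0073 -0.0227
[254 238] [ 0.53   -0.1446  0.0727] dxc,dyc 0.0116 -0.0267
[255 236] [ 0.5277 -0.1416  0.0739] dxc,dyc 0.0085 -0.0244
[256 235] [ 0.5265 -0.1392  0.074 ] dxc,dyc 0.0066 -0.0225
dyc range [-0.0295 -0.0286 -0.026  -0.0229 -0.0225]
```

View pics/s4.png

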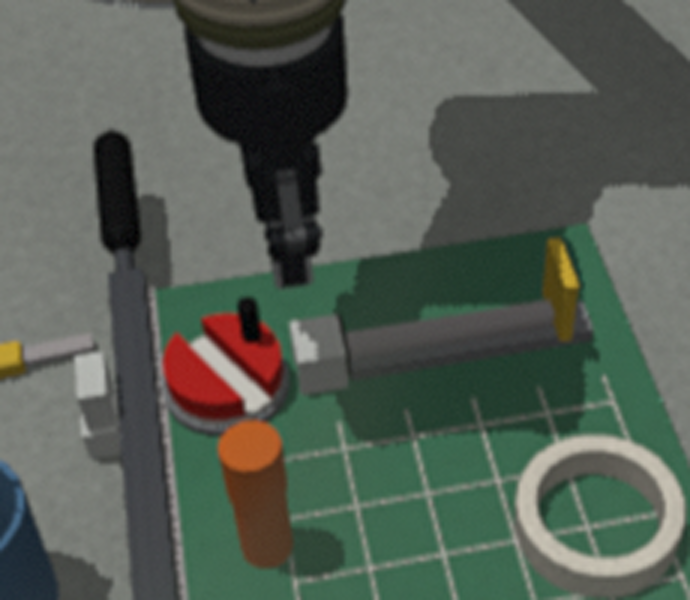

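```bash
sed -i 's/^Q=P\[m\]/dyc=(P[...,:2]-p[:2])@np.array([.279,.96]);m\&=(abs(dyc)<.018);Q=P[m]/' tip.py; python3 tip.py 4b; python3 - <<'E'
from h import *
s=env.observe();print(s["q"].round(2),s["joint_efforts"].round(1),s["wrist_torque"].round(2))
E
```

```text
3.0 [ 0.5268 -0.1159  0.0871] F [-0.1  0.5 -0.2]
[263 224] [ 0.5311 -0.1257  0.099 ] dxc,dyc 0.0069 -0.0082
[273 222] [ 0.5358 -0.1093  0.1001] dxc,dyc 0.0069 0.0089
[263 223] [ 0.5302 -0.1252  0.1004] dxc,dyc 0.0059 -0.0079
[267 225] [ 0.5378 -0.1213  0.1007] dxc,dyc 0.0121 -0.002
[272 222] [ 0.5356 -0.111   0.1008] dxc,dyc 0.0072 0.0072
[262 223] [ 0.53   -0.1269  0.1011] dxc,dyc 0.0062 -0.0096
[272 224] [ 0.5404 -0.1132  0.1015] dxc,dyc 0.0124 0.0064
[270 224] [ 0.5393 -0.1163  0.1019] dxc,dyc 0.0121 0.0031
[266 225] [ 0.5383 -0.1232  0.102 ] dxc,dyc 0.0131 -0.0037
[264 225] [ 0.5373 -0.1263  0.1027] dxc,dyc 0.013 -0.007
dyc range [-0.0096 -0.0087 -0.0014  0.0077  0.0089]
[-25.    28.7   87.62  -0.    63.74  -8.53] [  0.1 -45.8 -18.    0.   -0.    0. ] [-0.02  0.01 -0.03]
```

>>> step_arm:
  steps: [0, 0, 0, 0.03, 0, 0, 0, 0, 0, 0, 0.03, 0, 0, 0]

```text
time_s: 3.2
position: [0.5265, -0.1159, 0.0776]
tool_rot: [[0.283, 0.959, -0.001], [0.959, -0.283, 0.001], [0.0, -0.002, -1.0]]
ft_force: [-0.0, -0.2, -0.7]
grip_width: 0.0001
```

```bash
python3 tip.py 5;python3 g.py -.016 .044 .083
```

```text
3.25 [ 0.5266 -0.116   0.0781] F [ 0.6 -0.2 -0.1]
[264 229] [ 0.5317 -0.1253  0.087 ] dxc,dyc 0.0075 -0.0075
[263 228] [ 0.531  -0.1266  0.0895] dxc,dyc 0.0071 -0.009
[273 226] [ 0.5356 -0.11    0.0904] dxc,dyc 0.0069 0.0083
[263 227] [ 0.5307 -0.1263  0.0916] dxc,dyc 0.0068 -0.0087
[271 228] [ 0.5399 -0.1156  0.0924] dxc,dyc 0.0126 0.0041
[264 228] [ 0.5346 -0.126   0.0927] dxc,dyc 0.0104 -0.0074
[273 225] [ 0.5356 -0.1098  0.0928] dxc,dyc 0.0069 0.0084
[265 229] [ 0.5377 -0.1256  0.0929] dxc,dyc 0.0133 -0.0061
[270 228] [ 0.5402 -0.1175  0.0936] dxc,dyc 0.0135 0.0024
[263 226] [ 0.5307 -0.126   0.0939] dxc,dyc 0.0067 -0.0085
dyc range [-0.0096 -0.0087 -0.0016  0.0075  0.0085]
t 3.25 pos [ 0.5266 -0.116   0.0781] cut -0.0159 0.0464 yaw 73.53 F [ 0.6 -0.2 -0.1] grip -0.0002
shift frac [-0.008 -0.    -0.016] turn z frac -0.006
```

View pics/s5.png

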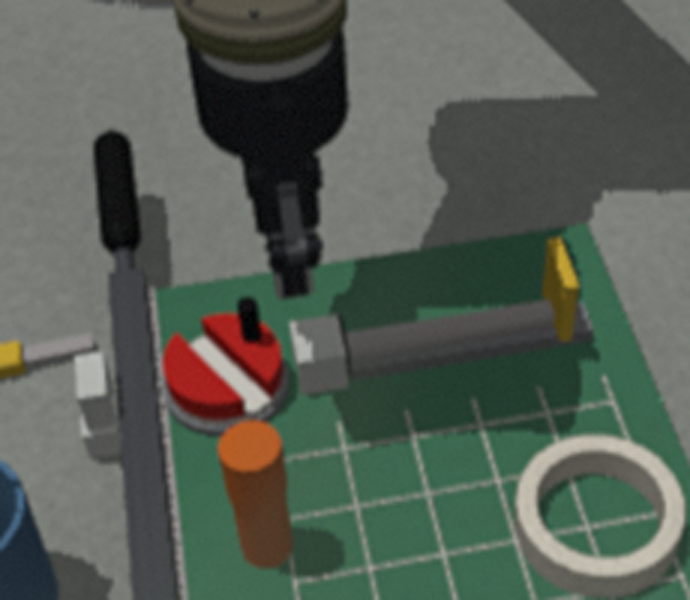

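>>> step_arm:
  steps: [0, 0, 0, 0.025, 0, 0, 0, 0, 0, 0, 0.045, 0, 0, 0, 0, 0, 0, 0.045, 0, 0, 0]

```text
time_s: 3.55
position: [0.5264, -0.1158, 0.0641]
tool_rot: [[0.284, 0.959, -0.002], [0.959, -0.284, 0.001], [0.0, -0.002, -1.0]]
ft_force: [-0.1, -0.3, -0.3]
grip_width: -0.0004
```

```bash
python3 tip.py 6;python3 g.py -.016 .044 .083
```

```text
3.6 [ 0.5267 -0.116   0.0646] F [-0.9 -0.6  0.3]
[273 232] [ 0.534  -0.1105  0.074 ] dxc,dyc 0.0055 0.0073
[264 233] [ 0.5307 -0.1258  0.0763] dxc,dyc 0.0066 -0.0084
[264 232] [ 0.5302 -0.1254  0.078 ] dxc,dyc 0.006 -0.0081
[273 231] [ 0.5356 -0.1109  0.0783] dxc,dyc 0.0072 0.0073
[266 234] [ 0.5365 -0.1245  0.0786] dxc,dyc 0.0118 -0.0054
[268 234] [ 0.5386 -0.1217  0.0792] dxc,dyc 0.013 -0.0021
[267 234] [ 0.5381 -0.1233  0.0795] dxc,dyc 0.013 -0.0038
[265 234] [ 0.537  -0.1264  0.0801] dxc,dyc 0.0128 -0.0072
[273 230] [ 0.5352 -0.1106  0.0803] dxc,dyc 0.0067 0.0075
[272 233] [ 0.5408 -0.1151  0.0803] dxc,dyc 0.0133 0.0048
dyc range [-0.0104 -0.0092 -0.0014  0.0077  0.0085]
t 3.6 pos [ 0.5267 -0.116   0.0646] cut -0.0159 0.0464 yaw 73.53 F [-0.9 -0.6  0.3] grip -0.0001
shift frac [-0.008 -0.    -0.061] turn z frac -0.006
```

View pics/s6.png

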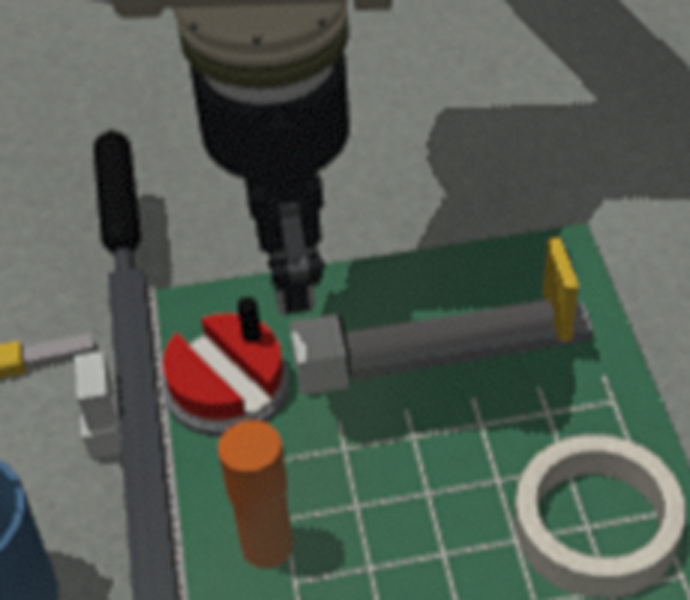

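>>> step_arm:
  steps: [0, 0, 0, 0.03, 0, 0, 0, 0, 0, 0, 0.03, 0, 0, 0, 0, -0.02, 0, 0.03, 0, 0, 0, 0, -0.035, 0, 0.03, 0, 0, 0, 0, -0.045, 0, 0.03, 0, 0, 0, 0, -0.055, 0, 0.03, 0, 0, 0]

```text
time_s: 4.2
position: [0.5209, -0.1279, 0.0562]
tool_rot: [[0.284, 0.959, -0.003], [0.959, -0.284, 0.009], [0.007, -0.005, -1.0]]
ft_force: [-3.4, 29.5, 11.1]
grip_width: 0.0003
```

```bash
python3 tip.py 7|tail -1;python3 g.py -.016 .022 .055
```

```text
dyc range [-0.0107 -0.0101 -0.0051 -0.      0.0005]
t 4.25 pos [ 0.5205 -0.1278  0.0562] cut -0.0186 0.0333 yaw 73.5 F [-3.2 23.2  9.8] grip -0.0
shift frac [-0.038  0.009  0.004] turn z frac -0.007
```

View pics/s7.png

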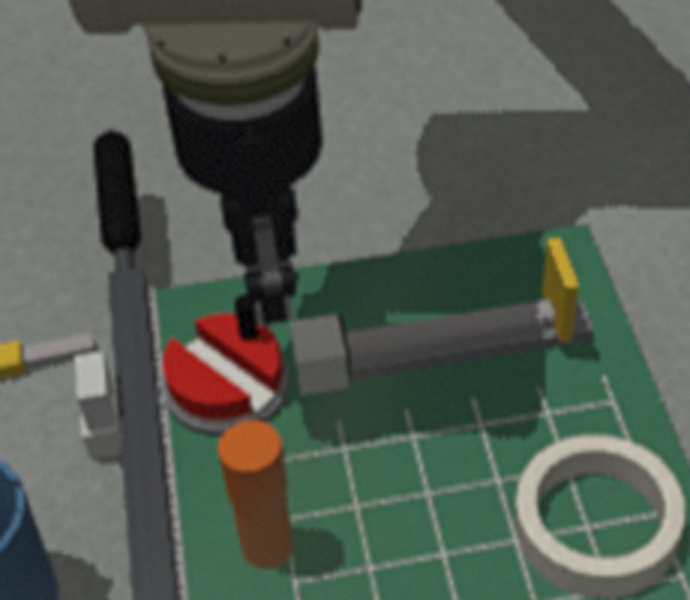

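>>> step_arm:
  steps: [0, 0.04, 0, 0, 0, 0, 0, 0, 0.04, 0.05, 0, 0, 0, 0.15, 0, 0.035, 0.05, 0, 0, 0, 0.33, 0, 0.03, 0.05, 0, 0, 0, 0.5, 0, 0.03, 0.05, 0, 0, 0, 0.667, 0, 0.03, 0.05, 0, 0, 0, 0.667]

```text
time_s: 4.85
position: [0.5393, -0.1279, 0.0563]
tool_rot: [[0.726, 0.688, 0.0], [0.688, -0.726, -0.0], [0.0, 0.001, -1.0]]
ft_force: [1.1, -0.1, -0.3]
grip_width: 0.0
```

```bash
python3 tip.py 8|tail -1;python3 g.py -.0013 .0377 .055; python3 - <<'E'
from h import *
im,d=imaging.get_image("top");cv2.imwrite("pics/t8.png",im)
E
```

```text
dyc range [-0.0104 -0.0103 -0.0083 -0.0052 -0.0037]
t 4.9 pos [ 0.5393 -0.1278  0.0563] cut -0.0005 0.0386 yaw 43.66 F [ 0.5 -0.2  0.4] grip 0.0001
shift frac [-0.004 -0.001  0.004] turn z frac -0.67
```

View pics/s8.png

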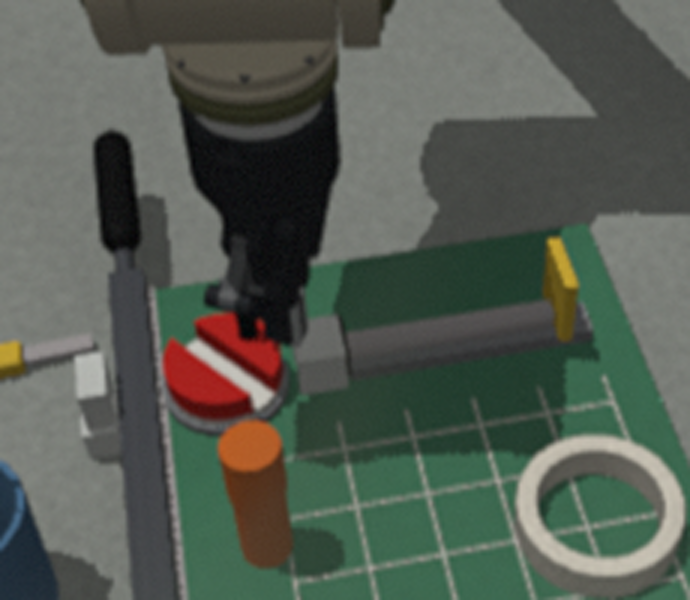

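>>> step_arm:
  steps: [0, -0.015, 0, 0, 0, 0, 0, 0, -0.03, 0, 0, 0, 0, 0, 0, -0.04, 0, 0, 0, 0, 0, 0, -0.05, 0, 0, 0, 0, 0]

```text
time_s: 5.35
position: [0.5276, -0.1362, 0.056]
tool_rot: [[0.725, 0.689, -0.001], [0.689, -0.725, 0.004], [0.002, -0.003, -1.0]]
ft_force: [1.0, 9.2, 1.3]
grip_width: 0.0002
```

```bash
python3 tip.py 9|tail -1;python3 g.py -.0143 .0152 .055
```

```text
dyc range [-0.0175 -0.0173 -0.0141  0.0048  0.01  ]
t 5.4 pos [ 0.5274 -0.1366  0.0559] cut -0.0095 0.0268 yaw 43.56 F [1.3 6.6 0.7] grip 0.0001
shift frac [-0.041  0.006  0.003] turn z frac -0.672
```

View pics/s9.png

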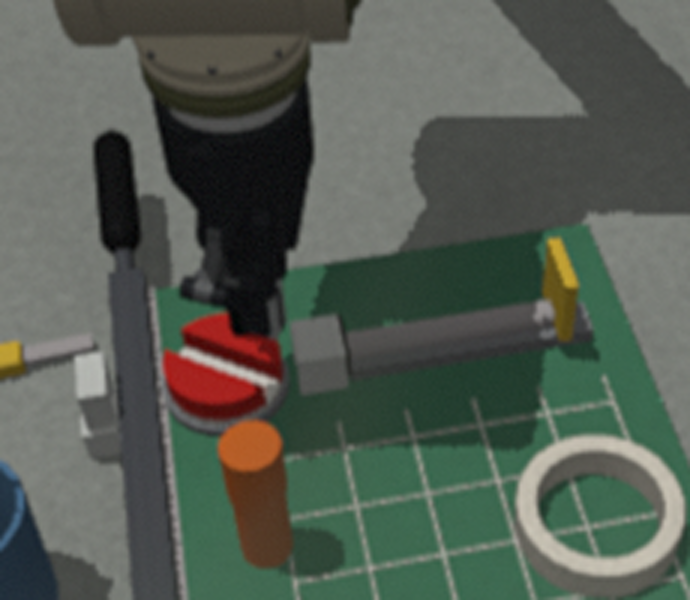

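>>> step_arm:
  steps: [0, -0.015, 0, 0, 0, 0, 0, 0, -0.025, 0, 0, 0, 0, 0, 0, -0.025, 0, 0, 0, 0, 0]

```text
time_s: 5.7
position: [0.5221, -0.1424, 0.0559]
tool_rot: [[0.725, 0.689, -0.001], [0.689, -0.725, 0.002], [0.001, -0.002, -1.0]]
ft_force: [-0.6, 3.4, -0.3]
grip_width: -0.0001
```

```bash
cat > slot.py <<'E'
import sys
from h import *
def slot(cam,tag,C=(.529,-.165),ref=73.8):
    im,d=imaging.get_image(cam)
    if cam=="scene": cv2.imwrite(f"pics/s{tag}.png",cv2.resize(im[130:330,170:400],None,fx=3,fy=3,interpolation=2))
    else: cv2.imwrite(f"pics/t{tag}.png",cv2.resize(im[200:340,220:480],None,fx=3,fy=3,interpolation=2))
    K=8;big=cv2.resize(im,None,fx=K,fy=K,interpolation=cv2.INTER_CUBIC).astype(int)
    # red boundaries of the slot at top z=.057 : sample world grid at top face
    t=np.radians(ref);yc=np.array([np.cos(t),np.sin(t)]);xc=np.array([yc[1],-yc[0]])
    g=np.arange(-.036,.0361,.0005)
    res=np.zeros((len(g),len(g),3),np.uint8)
    for i,y in enumerate(g):
        for j,x in enumerate(g):
            q=proj(cam,np.r_[np.array(C)+x*xc+y*yc,.057]);res[len(g)-1-i,j]=np.clip(big[int((q[1]+.5)*K),int((q[0]+.5)*K)],0,255)
    cv2.imwrite(f"pics/rect_{cam}{tag}.png",cv2.resize(res,None,fx=4,fy=4))
    r=res.astype(int); w=(r.min(-1)>115)
    red=(r[...,2]>90)&(r[...,1]<70)
    # separating line between the two red parts via labels
    n,l,st,ce=cv2.connectedComponentsWithStats(red.astype(np.uint8))
    o=[k for k in np.argsort(-st[1:,4])+1 if st[k,4]>150][:2]
    print("red",[(st[k,4],ce[k].round(1)) for k in o])
    P=np.argwhere(w)[:,::-1].astype(np.float32)
    if len(P)>30:
        a=cv2.fitLine(P,cv2.DIST_HUBER,0,.01,.01).ravel();print(cam,"white slot angle from bolt line, deg ccw:",np.degrees(np.arctan2(-a[0],a[1])) , "n",len(P),"px/0.5mm centre",a[2:])
    if len(o)==2:
        X=np.vstack([np.argwhere(l==k)[:,::-1] for k in o]).astype(float);Y=np.r_[np.ones(st[o[0],4]),-np.ones(st[o[1],4])]
        from scipy.optimize import minimize
        best=None
        for dg in np.arange(-90,90,.5):
            nrm=np.array([np.cos(np.radians(dg)),np.sin(np.radians(dg))]);s=X@nrm
            for sg in(1,):
                a,b=s[Y>0],s[Y<0]
                m=max(np.percentile(a,1)-np.percentile(b,99),np.percentile(b,1)-np.percentile(a,99))
                if best is None or m>best[0]: best=(m,dg)
        print("max-margin gap",best[0]*.5,"mm; slot angle ccw deg",-best[1])
for c in sys.argv[2:]: slot(c,sys.argv[1])
E
python3 slot.py 10 scene;python3 g.py -.0143 .0152 .055
```

```text
t 5.75 pos [ 0.5223 -0.1426  0.056 ] cut -0.0127 0.0197 yaw 43.55 F [0.2 2.5 0. ] grip 0.0003
shift frac [-0.016  0.003  0.003] turn z frac -0.672Traceback (most recent call last):
  File "slot.py", line 36, in <module>
    for c in sys.argv[2:]: slot(c,sys.argv[1])
                           ~~~~^^^^^^^^^^^^^^^
  File "slot.py", line 14, in slot
    q=proj(cam,np.r_[np.array(C)+x*xc+y*yc,.057]);res[len(g)-1-i,j]=np.clip(big[int((q[1]+.5)*K),int((q[0]+.5)*K)],0,255)
  File "h.py", line 9, in proj
    c=imaging.get_calibration(cam);K=np.array(c["camera_matrix"]);T=np.linalg.inv(np.array(c["world_from_camera"]))
ValueError: time passes only in moves, steps and waits
```

View pics/s10.png

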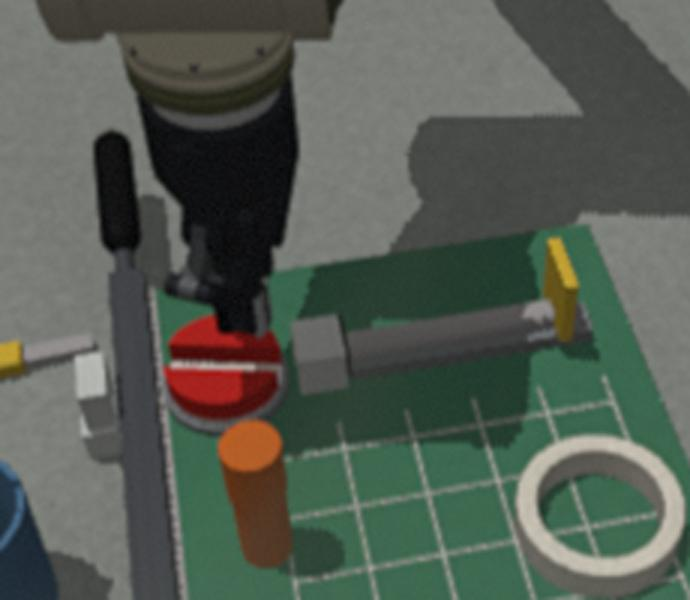

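```bash
sed -i 's/^def ray/_c={}\ndef cal(n):\n    if n not in _c: _c[n]=imaging.get_calibration(n)\n    return _c[n]\ndef ray/; s/c=imaging.get_calibration(cam)/c=cal(cam)/' h.py
python3 slot.py 10 scene
```

```text
red [(np.int32(4725), array([114.7,  85.5])), (np.int32(3287), array([42.8, 77.7]))]
scene white slot angle from bolt line, deg ccw: -163.09431 n 1224 px/0.5mm centre [84.71802 89.31234]
max-margin gap 16.78274396401735 mm; slot angle ccw deg -13.0
```

View pics/rect_scene10.png

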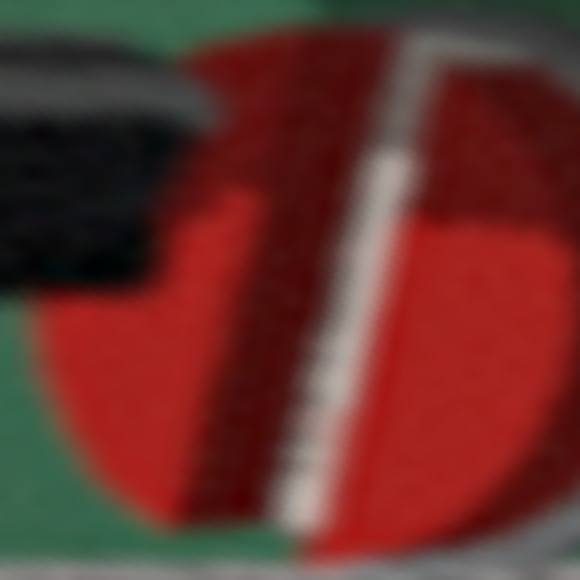

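>>> step_arm:
  steps: [0, -0.007, 0, 0, 0, 0, 0, 0, -0.013, 0, 0, 0, 0, 0, 0, -0.013, 0, 0, 0, 0, 0]

```text
time_s: 6.1
position: [0.52, -0.1458, 0.0561]
tool_rot: [[0.725, 0.689, 0.0], [0.689, -0.725, 0.0], [0.0, 0.0, -1.0]]
ft_force: [0.9, 2.9, -1.9]
grip_width: 0.0004
```

```bash
python3 g.py -.0143 .0152 .055
python3 slot.py 11 scene
```

```text
t 6.1 pos [ 0.52   -0.1458  0.0561] cut -0.014 0.016 yaw 43.52 F [ 0.9  2.9 -1.9] grip 0.0004
shift frac [-0.003  0.     0.004] turn z frac -0.673
red [(np.int32(4705), array([115.3,  78.8])), (np.int32(3153), array([43.4, 86.4]))]
scene white slot angle from bolt line, deg ccw: -170.25174 n 853 px/0.5mm centre [86.56741 98.03027]
max-margin gap 16.990684909023877 mm; slot angle ccw deg -1.5
```

View pics/rect_scene11.png

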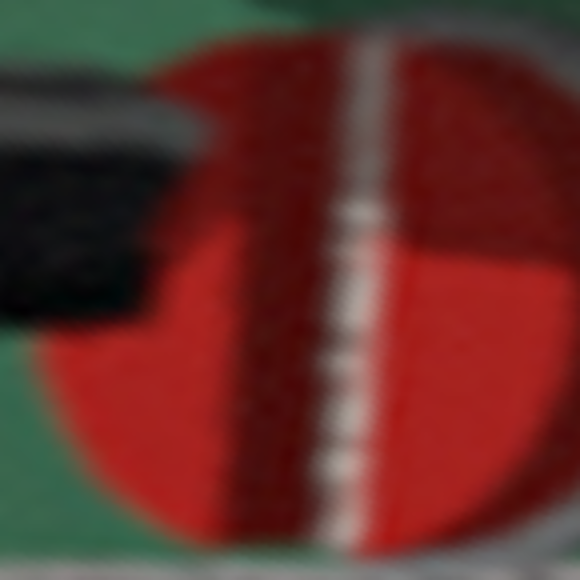

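>>> step_arm:
  steps: [0, -0.004, 0, 0, 0, 0, 0, 0, -0.004, 0, 0, 0, 0, 0, 0, 0.03, 0, 0, 0, 0, 0, 0, 0.08, 0, 0, 0, 0, 0, 0, 0.08, 0, -0.2, 0, 0, 0, 0, 0.08, 0, -0.4, 0, 0, 0, 0, 0.08, 0, -0.4, 0, 0, 0]

```text
time_s: 6.85
position: [0.5394, -0.129, 0.1809]
tool_rot: [[0.724, 0.689, 0.006], [0.689, -0.724, -0.004], [0.002, 0.007, -1.0]]
ft_force: [0.8, -0.4, -0.7]
grip_width: 0.0001
```

```bash
python3 slot.py 12 scene; python3 g.py 0 .245 .18
```

```text
red [(np.int32(4990), array([116.6,  74.7])), (np.int32(4626), array([41.7, 73.4]))]
scene white slot angle from bolt line, deg ccw: -175.24109 n 809 px/0.5mm centre [88.071335 81.01697 ]
max-margin gap 17.142511506941737 mm; slot angle ccw deg -0.5
t 6.9 pos [ 0.5399 -0.1293  0.1824] cut 0.0005 0.0374 yaw 43.57 F [ 0.7 -1.1  3. ] grip 0.0002
shift frac [ 0.597 -0.35   0.007] turn z frac -0.672
```

View pics/rect_scene12.png

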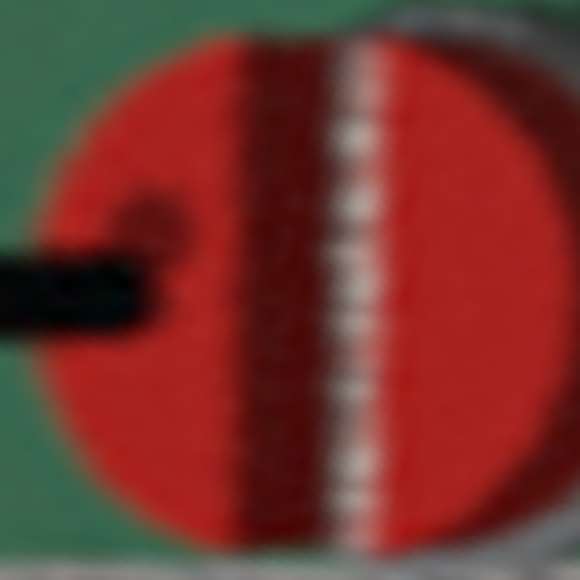

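>>> step_arm:
  steps: [0, 0.6, -0.34, 0, 0, 0, -0.672, 0, 0.6, -0.34, 0, 0, 0, -0.672, 0, 0.6, -0.34, 0, 0, 0, -0.672, 0, 0.6, -0.34, 0, 0, 0, -0.672, 0, 0.6, -0.34, 0, 0, 0, -0.672, 0, 0.6, -0.34, 0.15, 0, 0, -0.672, 0, 0.6, -0.34, 0.25, 0, 0, -0.672, 0, 0.6, -0.34, 0.25, 0, 0, -0.672]

```text
time_s: 7.7
position: [0.5956, 0.0692, 0.097]
tool_rot: [[0.28, 0.96, -0.009], [0.96, -0.28, 0.0], [-0.002, -0.008, -1.0]]
ft_force: [-0.2, -0.8, 0.6]
grip_width: 0.0
```

```bash
python3 slot.py 13 scene top; python3 g.py 0 .24 .05; python3 - <<'E'
from h import *
im,d=imaging.get_image("scene");cv2.imwrite("pics/s13f.png",im)
E
```

```text
red [(np.int32(4979), array([116.6,  74.6])), (np.int32(4615), array([41.7, 73.4]))]
scene white slot angle from bolt line, deg ccw: -175.2716 n 801 px/0.5mm centre [88.072075 81.075226]
max-margin gap 17.16629131617481 mm; slot angle ccw deg -0.5
red [(np.int32(5052), array([111.5,  70.7])), (np.int32(4279), array([33.3, 69.2]))]
top white slot angle from bolt line, deg ccw: -179.12448 n 4503 px/0.5mm centre [71.94318 70.442  ]
max-margin gap 18.332188311740552 mm; slot angle ccw deg -0.5
t 7.8 pos [0.5982 0.0688 0.1017] cut 0.0012 0.2438 yaw 73.74 F [-0.2  0.4  0.7] grip 0.0001
shift frac [-0.013 -0.004  0.172] turn z frac -0.001
```

View pics/t13.png

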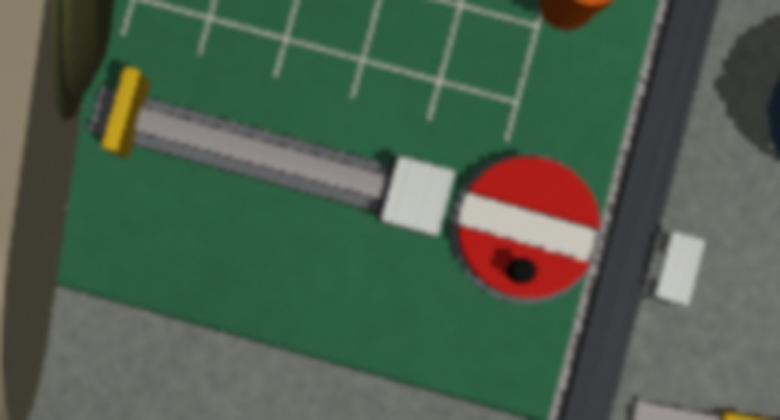

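View pics/s13f.png

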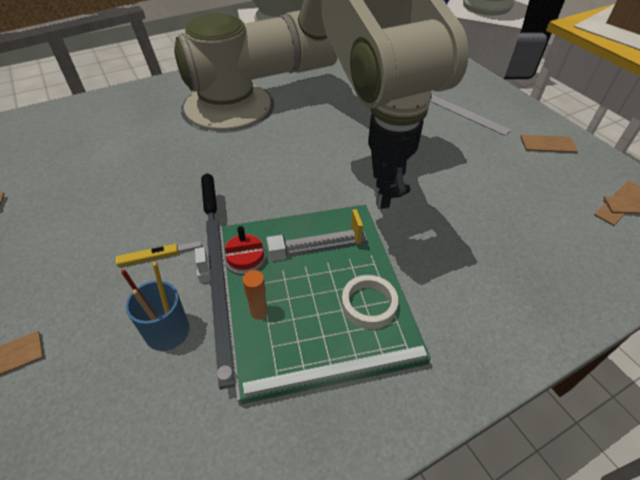

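View pics/rect_top13.png

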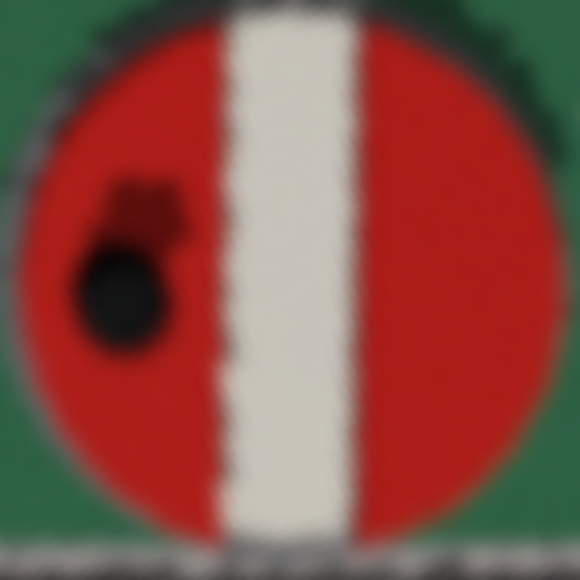

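>>> step_arm:
  steps: [0, -0.01, 0, 0.1, 0, 0, 0, 0, -0.01, 0, 0.165, 0, 0, 0, 0, -0.01, 0, 0.165, 0, 0, 0, 0, -0.01, 0, 0.165, 0, 0, 0]

```text
time_s: 8.25
position: [0.5979, 0.0657, 0.0535]
tool_rot: [[0.28, 0.96, 0.003], [0.96, -0.28, -0.0], [0.0, 0.003, -1.0]]
ft_force: [-0.4, 0.3, 0.1]
grip_width: 0.0005
```

```bash
sed 's/130:330,170:400/130:330,250:480/' tip.py > tip2.py; python3 tip2.py 14; python3 g.py 0 .2 .05
```

```text
8.3 [0.5981 0.0658 0.0537] F [0.3 0.2 0.2]
[382 228] [0.6055 0.0704 0.059 ] dxc,dyc 0.0059 0.0065
[376 229] [0.6043 0.0579 0.0617] dxc,dyc 0.0082 -0.0058
[375 228] [0.6018 0.0575 0.0621] dxc,dyc 0.0059 -0.007
[384 227] [0.6078 0.0726 0.0626] dxc,dyc 0.0074 0.0093
[375 227] [0.6028 0.0562 0.0663] dxc,dyc 0.0072 -0.0079
[378 228] [0.6074 0.0595 0.0664] dxc,dyc 0.0107 -0.0034
[380 228] [0.6096 0.0621 0.0671] dxc,dyc 0.0121 -0.0003
[376 228] [0.6067 0.0555 0.0678] dxc,dyc 0.0112 -0.0074
[374 226] [0.6011 0.055  0.068 ] dxc,dyc 0.006 -0.0095
[375 226] [0.6025 0.0561 0.0687] dxc,dyc 0.007 -0.008
dyc range [-0.0124 -0.0118 -0.0044  0.0075  0.0105]
t 8.3 pos [0.5981 0.0658 0.0537] cut 0.0019 0.2409 yaw 73.75 F [0.3 0.2 0.2] grip 0.0001
shift frac [-0.136 -0.006  0.012] turn z frac -0.001
```

View pics/s14.png

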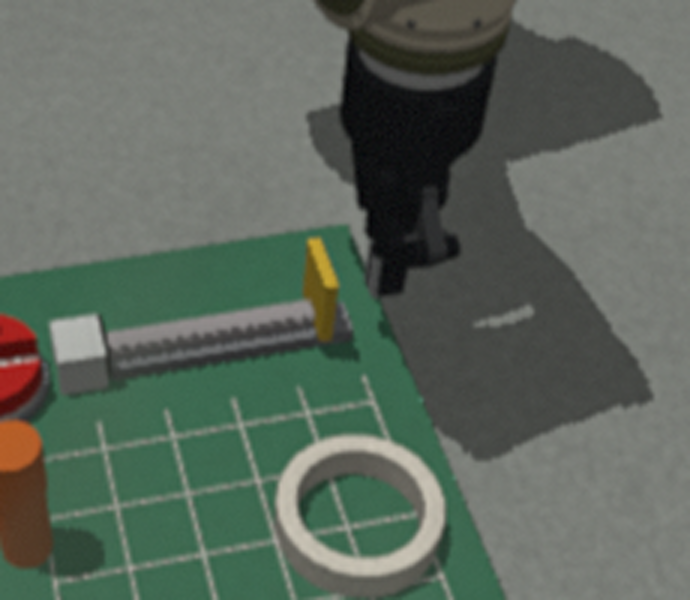

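>>> step_arm:
  steps: [0, -0.05, 0, 0, 0, 0, 0, 0, -0.09, 0, 0, 0, 0, 0, 0, -0.12, 0, 0, 0, 0, 0, 0, -0.15, 0, 0, 0, 0, 0, 0, -0.18, 0, 0, 0, 0, 0, 0, -0.18, 0, 0, 0, 0, 0]

```text
time_s: 8.9
position: [0.5814, 0.0126, 0.0516]
tool_rot: [[0.281, 0.96, -0.001], [0.96, -0.281, -0.001], [-0.001, -0.0, -1.0]]
ft_force: [-0.1, -0.1, -0.8]
grip_width: -0.0001
```

```bash
python3 slot.py 15 scene; python3 g.py 0 .1 .05
```

```text
red [(np.int32(5126), array([115.8,  73.5])), (np.int32(4606), array([41.7, 73.5]))]
scene white slot angle from bolt line, deg ccw: -2.5765293 n 1224 px/0.5mm centre [84.487015 56.10675 ]
max-margin gap 15.726828622619198 mm; slot angle ccw deg 1.0
t 8.95 pos [0.5812 0.0132 0.0513] cut 0.0005 0.1857 yaw 73.71 F [0.  1.4 0.3] grip 0.0004
shift frac [-0.286 -0.001  0.005] turn z frac -0.002
```

View pics/s15.png

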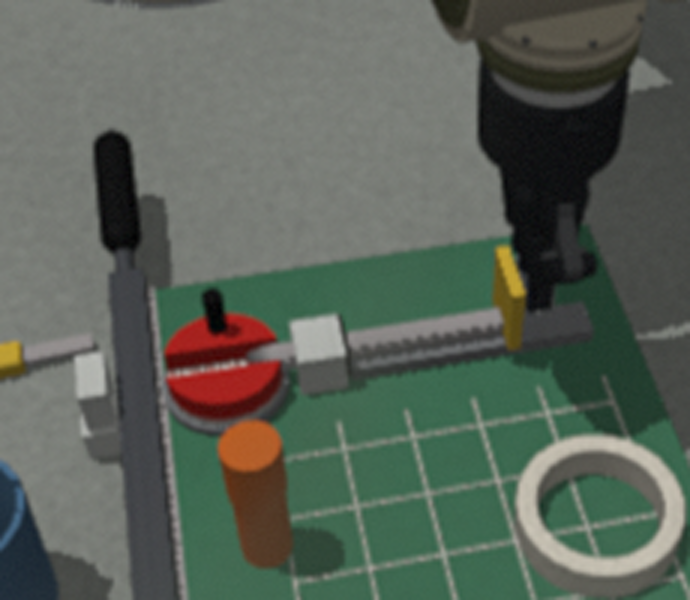

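>>> step_arm:
  steps: [0, -0.05, 0, 0, 0, 0, 0, 0, -0.1, 0, 0, 0, 0, 0, 0, -0.15, 0, 0, 0, 0, 0, 0, -0.2, 0, 0, 0, 0, 0, 0, -0.24, 0, 0, 0, 0, 0, 0, -0.27, 0, 0, 0, 0, 0, 0, -0.27, 0, 0, 0, 0, 0]

```text
time_s: 9.65
position: [0.5586, -0.0647, 0.0514]
tool_rot: [[0.281, 0.96, -0.001], [0.96, -0.281, -0.0], [-0.001, -0.001, -1.0]]
ft_force: [-0.3, -0.4, 0.5]
grip_width: -0.0002
```

```bash
python3 slot.py 16 scene; python3 g.py 0 .09 .05
```

```text
red [(np.int32(5181), array([115.6,  74.8])), (np.int32(4660), array([41.9, 72.9]))]
scene white slot angle from bolt line, deg ccw: -177.97821 n 3124 px/0.5mm centre [79.29711 72.08885]
max-margin gap 15.828356563105864 mm; slot angle ccw deg -0.5
t 9.7 pos [ 0.5588 -0.0643  0.0514] cut 0.0005 0.105 yaw 73.73 F [-0.3 -0.2 -0.5] grip -0.0001
shift frac [-0.05  -0.002  0.005] turn z frac -0.002
```

View pics/s16.png

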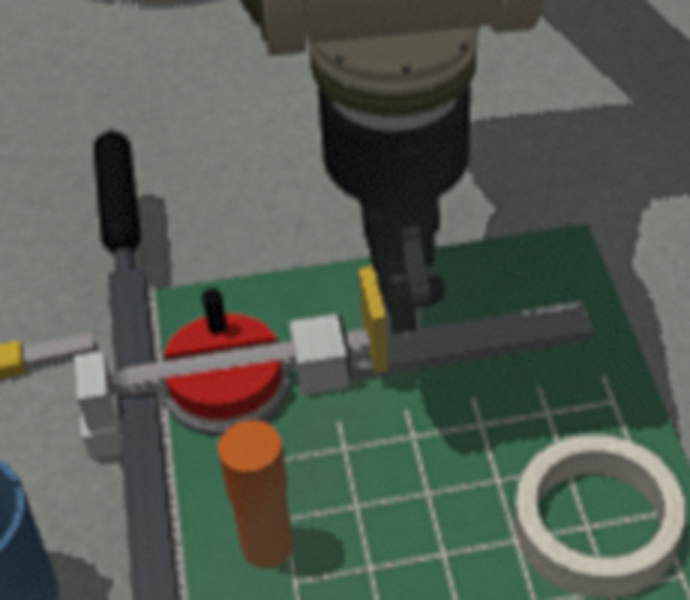

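>>> step_arm:
  steps: [0, -0.02, 0, 0, 0, 0, 0, 0, -0.035, 0, 0, 0, 0, 0, 0, -0.045, 0, 0, 0, 0, 0, 0, -0.045, 0, 0, 0, 0, 0]

```text
time_s: 10.1
position: [0.5551, -0.0771, 0.0515]
tool_rot: [[0.28, 0.96, -0.0], [0.96, -0.28, -0.0], [-0.0, -0.0, -1.0]]
ft_force: [0.5, 0.7, -0.2]
grip_width: -0.0002
```

```bash
python3 slot.py 17 scene; python3 g.py 0 .09 .05
```

```text
red [(np.int32(5173), array([115.6,  74.9])), (np.int32(4677), array([41.9, 72.8]))]
scene white slot angle from bolt line, deg ccw: -177.94691 n 3121 px/0.5mm centre [79.3277 72.108 ]
max-margin gap 15.490856642825506 mm; slot angle ccw deg -1.5
t 10.15 pos [ 0.5553 -0.0771  0.0517] cut 0.0007 0.0917 yaw 73.75 F [-0.2  0.4 -0.3] grip 0.0002
shift frac [-0.006 -0.002  0.006] turn z frac -0.001
```

View pics/s17.png

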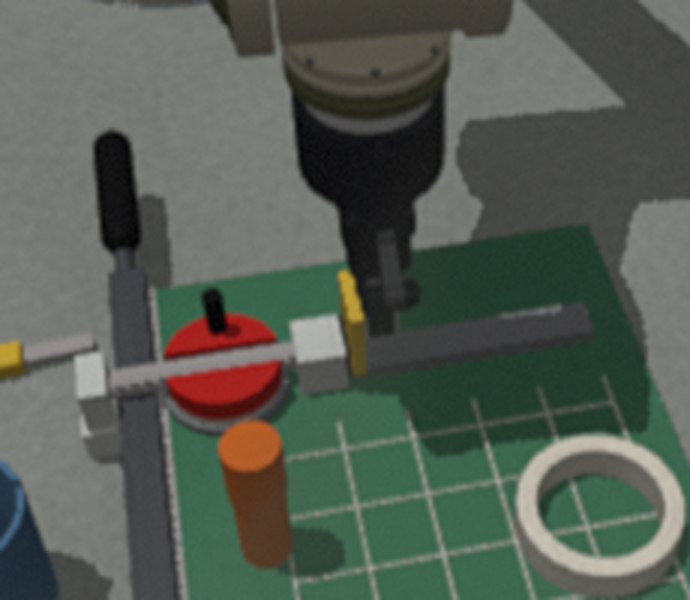

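>>> step_arm:
  steps: [0, -0.006, 0, 0, 0, 0, 0, 0, -0.012, 0, 0, 0, 0, 0, 0, -0.012, 0, 0, 0, 0, 0]

```text
time_s: 10.45
position: [0.555, -0.0782, 0.0518]
tool_rot: [[0.28, 0.96, 0.002], [0.96, -0.28, 0.003], [0.004, 0.001, -1.0]]
ft_force: [4.3, 13.3, 0.3]
grip_width: -0.0002
```

```bash
python3 g.py 0 .09 .05
```

```text
t 10.45 pos [ 0.555  -0.0782  0.0518] cut 0.0007 0.0906 yaw 73.76 F [ 4.3 13.3  0.3] grip -0.0002
shift frac [-0.002 -0.002  0.006] turn z frac -0.001
```

>>> step_arm:
  steps: [0, -0.005, 0, 0, 0, 0, 0, 0, -0.005, 0, 0, 0, 0, 0, 0, -0.005, 0, 0, 0, 0, 0]

```text
time_s: 10.75
position: [0.5549, -0.0782, 0.0518]
tool_rot: [[0.279, 0.96, 0.003], [0.96, -0.279, 0.005], [0.006, 0.001, -1.0]]
ft_force: [8.2, 20.1, -0.1]
grip_width: 0.0003
```

```bash
python3 g.py 0 .09 .05;python3 slot.py 18 scene
```

```text
t 10.75 pos [ 0.5549 -0.0782  0.0518] cut 0.0007 0.0905 yaw 73.78 F [ 8.2 20.1 -0.1] grip 0.0003
shift frac [-0.002 -0.002  0.006] turn z frac -0.0
red [(np.int32(5179), array([115.6,  74.8])), (np.int32(4674), array([41.9, 72.9]))]
scene white slot angle from bolt line, deg ccw: -177.95091 n 3129 px/0.5mm centre [79.3691  72.11252]
max-margin gap 15.595052950595864 mm; slot angle ccw deg -1.5
```

View pics/s18.png

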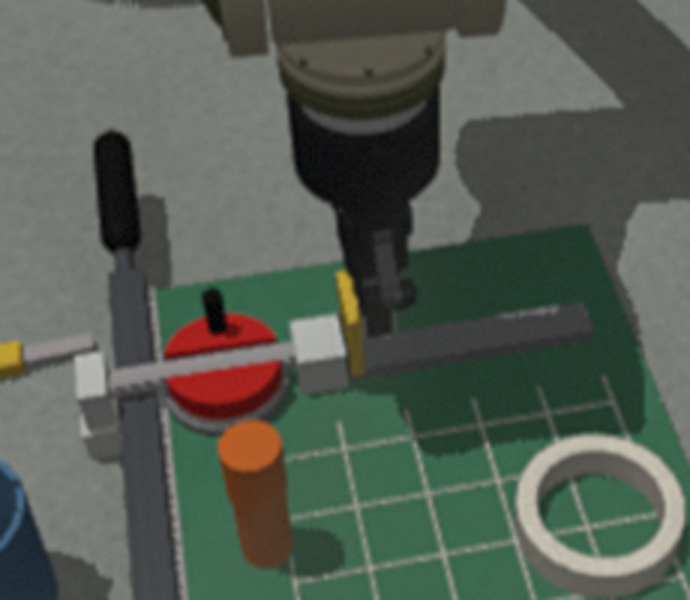

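>>> step_arm:
  steps: [0, 0.01, 0, 0, 0, 0, 0, 0, 0.04, 0, 0, 0, 0, 0, 0, 0.15, 0, 0, 0, 0, 0, 0, 0.3, 0, -0.1, 0, 0, 0, 0, 0.45, 0, -0.25, 0, 0, 0, 0, 0.6, 0, -0.4, 0, 0, 0, 0, 0.75, 0, -0.5, 0, 0, 0, 0, 0.75, 0, -0.5, 0, 0, 0, 0, 0.75, 0, -0.5, 0, 0, 0]

```text
time_s: 11.7
position: [0.6182, 0.1376, 0.2049]
tool_rot: [[0.276, 0.961, 0.007], [0.961, -0.276, 0.0], [0.002, 0.006, -1.0]]
ft_force: [0.2, -0.7, 0.4]
grip_width: -0.0002
```

```bash
python3 slot.py 19 scene top; python3 g.py 0 .09 .05; python3 - <<'E'
from h import *
im,d=imaging.get_image("scene");cv2.imwrite("pics/s19f.png",im)
for c in("scene","top"):
    for r in imaging.pinpoint(c,"push_plate")[:1]:
        w=atz(c,r["pixel"],.044)[:2]-[.529,-.165];print(c,r["score"],"plate y",w@[.279,.96])
E
```

```text
red [(np.int32(5167), array([115.6,  74.8])), (np.int32(4664), array([41.9, 72.9]))]
scene white slot angle from bolt line, deg ccw: -177.9357 n 3121 px/0.5mm centre [79.330925 72.13405 ]
max-margin gap 15.836646771829315 mm; slot angle ccw deg -0.5
red [(np.int32(5055), array([111.3,  70.5])), (np.int32(4322), array([33.5, 68.5]))]
top white slot angle from bolt line, deg ccw: -178.73161 n 4636 px/0.5mm centre [71.98748 72.60811]
max-margin gap 18.155301437188523 mm; slot angle ccw deg -0.5
t 11.8 pos [0.6166 0.1345 0.2012] cut 0.0006 0.3121 yaw 73.8 F [-0.5 -0.8 -1. ] grip 0.0002
shift frac [-0.74  -0.002  0.505] turn z frac -0.0
scene 0.72 plate y 0.07115338503290626
top 0.74 plate y 0.0725435907759505
```

View pics/t19.png

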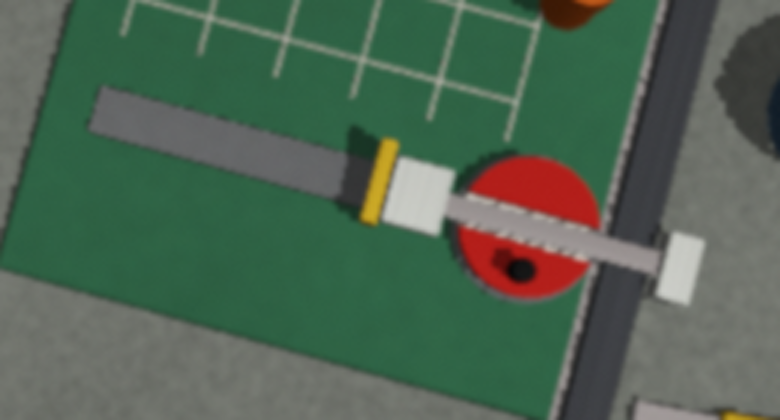

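View pics/s19f.png

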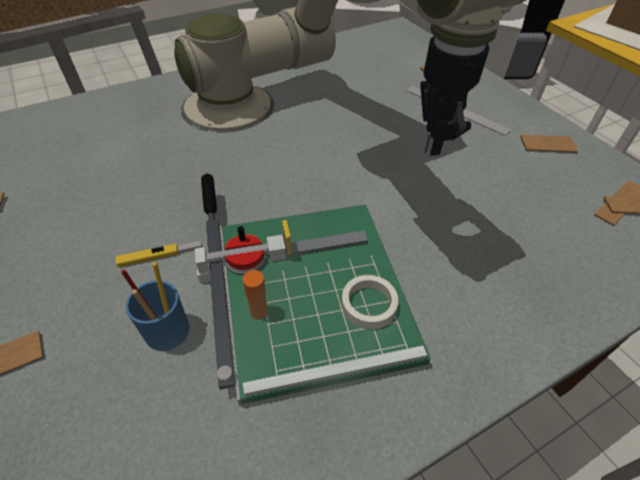

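View pics/rect_top19.png

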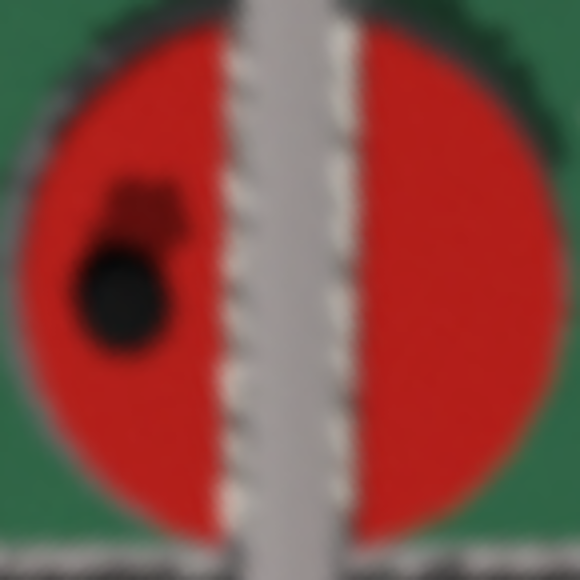

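The plate sits flush on the guide, the bolt lies in the keeper, and the slot is true in both views. The arm is clear, so I'm handing in.

```bash
python3 -c "
from rig import close_job
print(close_job())"
```

```text
the job is handed in; nothing more can be done
None
```

The blade arm looks locked in the last pictures. I handed the job in at about 12 s; no verdict is reported.

- **Disc:** I pushed the post counter-clockwise until the slot lined up with the bolt at the pi end. After the push, both cameras put it within about 1° of true.
- **Bolt:** I pushed the yellow plate until it met a firm stop. There the tool stayed still while the force rose to about 22 N. The tool stopped within 1 mm of where I expected it for full travel. In the last pictures the plate sits against the guide and the bolt reaches into the keeper.
- **Other objects:** the robot stood clear and read no contact force. By eye, the glue stick, tape roll, cup and knife stand where they began; I did not measure them.

**What disagreed:**
- **First push:** it was at a poor angle and reached about 30 N at the wrist, still under the 60 N limit. I backed off, turned the tool 30° and finished at about 9 N.
- **Fingertip height:** the camera showed the fingertips about 30 mm higher than the reported tool position implied. I set working heights from the camera, and the tips did clear the guide as it predicted.
- **Plate position:** the network's estimate differed from the expected 76 mm by 4 to 5 mm. I relied on the firm stop and the pictures instead.

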